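# Hold the tipped honey sample in the polariscope

### The job

One of the three square glass honey cells in the row on the wooden board has tipped over. Stand it upright on the board again, in the row with its neighbours, then lift it by its two frosted side faces only, never a finger on the clear faces, and hold it upright and still in the gap of the polariscope, centred on the light path with its clear faces square to the light, touching nothing but your fingers. Finish while holding it there; leave the other cells and the honey jar as they stand and do not knock the polariscope.

Things in the scene. Friction and masses are not known exactly. Their poses are not given: they have to be found in the camera images.
- cell: the tipped cell, the only one lying: sealed square glass, about 150 g, 32 x 32 x 78 mm, plus a white cap 27 mm across, 14 mm high. Origin: centre of its foot; z runs foot to cap; CLEAR faces at x = -16 and +16 mm, FROSTED faces at y = -16 and +16 mm. Starts lying on its -x clear face, foot in its place in the row, cap to the board's -y within 0.3 rad. Touch frosted faces and cap only
- window (a point): centre of the tipped cell's clear windows: on its axis, 39 mm above its foot; axes as cell
- cell_b: a like cell standing upright in the row (32 x 32 x 92 mm with cap); origin at the centre of its foot, z up. Neighbour, to be left alone
- cell_c: the other like cell standing upright in the row (32 x 32 x 92 mm with cap); origin at the centre of its foot, z up. Neighbour, to be left alone
- board: fixed flat wooden board, 300 mm (its x) by 200 mm (its y), 18 mm thick; origin at the centre of its underside. The three places of the row run along its x, at x = -90, 0 and +90 mm, about 30 mm to +y of its centre line. It lies left or right of the robot, the polariscope on the other side
- polariscope: fixed polariscope: grey base 130 (x) by 310 (y) mm, 20 mm high; on its +y side a lamp house 105 mm (x) by 100 mm (y), 200 mm high; on its -y side a pillar with a round analyser head 84 mm across, top at 192 mm, and an eyepiece. Between them a gap from y = -65 to +65 mm, empty, open above and at -x and +x. Origin: on the counter under the middle of the gap; z up; light runs along y
- light_path (a point): middle of the light path: halfway between the two round windows (52 mm across, bezels 4 mm into the gap), 150 mm above the counter; axes as polariscope, so the light runs along y. The lamp house is on the robot's side, the eyepiece on the far side, within 0.3 rad
- honey_jar: round jar of honey, 72 mm across, 100 mm tall; origin at the centre of its underside. Bystander
Things that resemble listed ones, but are neither listed nor needed, are in the scene too. Leave any black look-alike of the cell alone.

How it is judged:
By the outcome, as a careful person would: the job done as asked, in the order asked, and still so for the second after the job is handed in, while the arm keeps its last pose, push and grip.
It also fails if it takes over 62 s, if anything falls off the work surface, if the arm or the gripper's body presses on something with over 40 N, if the wrist force passes 120 N, or if a joint passes its speed limit or range.

### The arm

A 6-joint arm with a two-finger parallel gripper is mounted at the origin on the work surface. World frame = base frame: x ahead of the robot, y to its left, z up, the work surface at z = 0. Lengths are in m, angles in rad, forces in N, time in s.
With the tool pointing down it reaches from about 0.35 to 0.725 m from the base axis. Payload 6 kg.
Tool frame: the origin (TCP) lies between the finger pads; the fingertips stand 25 mm ahead of it and the grasp point (between the pads) lies 6 mm ahead of it; z points along the fingers, y is the line along which they close (so a half turn about z gives the same grasp; the last joint's range is limited). The gripper opens to 85 mm and grips with 20 to 120 N. Pads are 22 mm wide; open, the fingers measure 114 mm over their backs; the gripper's body (76 mm by 85 mm) begins 54 mm behind the grasp point. The pads swing forward as they close: fully open they stand 13 mm farther back than shut.
Start: joints at [1.475, 0.04, 0.085, 0, -1.615, -0.334], TCP at [0.25, 0.545, 0.256] pointing down, gripper open.
Joint ranges: [-2.56, 2.56], [-1.29, 2.01], [-1.08, 1.49], [-3.29, 1.98], [-2.81, -0.18], [-2.99, 2.99]. Speed limits (rad/s): [2.57, 2.57, 3.01, 3.14, 3.14, 3.14].

### API

Orientations are given as [roll, pitch, yaw] about the fixed x, y, z axes, in that order (R = Rz(yaw) Ry(pitch) Rx(roll)).
In Python, from bench import * gives the robot as it stands.
- The arm moves only by the tool play_rows, never from a script. Its argument "series" is a list of rows, each a list of 3 entries, a list of its own where there are three numbers: the shift along the tool's x, y, z in m, then the turn, a rotation vector about the tool's x, y, z in rad, then the opening, from 0 (shut) to 1 (fully open). In form: [[[x, y, z], [ax, ay, az], fingers], ...]. A call has 1 to 10 rows; each row shifts and turns the commanded pose from where the row before left it, along the tool's axes as they then stand; what a row does not reach is not made up. A row lasts 1/8 s, in which the tool goes at most 62.5 mm and 10.7 degrees, less where a joint would pass 70% of its speed; a pose out of reach is approached as far as the arm can. A call with a gripper value outside its range is refused whole. The fingers move at their own pace and stop on an object; the grip force is fixed at half the most. Time passes only in rows, so rows that do not move let the fingers close. It gives the time, the measured TCP pose, the force, the opening and the grip force at its end, in the units of the state.
- get_state(): the state, without advancing time (a new reading comes with each control period).
- grab_frame(name): name is "scene" or "top" or "wrist"; returns (picture, depth): 384x512x3 uint8, blue, green, red; 384x512 float32, m along the optical axis (not along the pixel's ray), 0 where there is no reading.
- camera_model(name): a dict with "fx", "fy", "cx", "cy" (pixels), "D" ([k1, k2, p1, p2, k3] as OpenCV has them; the pictures are not rectified), "R" (3x3) and "t" (3): a world point X has camera coordinates R X + t; the wrist camera has in their place "tool_from_camera" (4x4, takes a point from camera to tool coordinates, whose origin is the TCP and whose axes are the flange's). Camera axes: x right, y down, z forward; pixel columns grow to the right and rows downward; lengths in m; the calibration is good to about 2 mm. A picture is of the moment at which its call begins: read the wrist's pose just before it. camera_model takes no time and is no camera call.
- sign_off(): hands the job in; it is judged then, once.
The state is a dict: "t": time; "joint_pos": joint angles; "joint_velocities": joint speeds; "tau": joint torques, N m; "position": TCP position; "eef_rot": TCP orientation; "wrist_force": force on the tool from outside, world axes, zero at the start; "torque": the same for the moment, N m; "grip_width": opening from 0.0 (shut) to 1.0 (fully open); "grasp_force": force on a finger pad.
Only numpy, scipy, OpenCV 4.12 (cv2) and the standard library are available. Lean on these libraries where they do the work, as an engineer would, in place of code of your own. Each camera call takes 0.05 s, during which the arm holds its last target. There are 200 camera calls.

## Working session

There is one attempt and no reset: what is moved stays moved. The work goes in short steps, Python scripts to look and compute and a tool call to move; the robot and the scene stay as the last step left them, time stands still between calls to the robot, and variables do not carry over. Pictures are saved under pics/ and viewed, at most 10 in all, crops included, and the job is handed in when it is done.

Besides the shell and the picture viewer there is one more tool, called after "Call:" as name(argument=value, ...) on one line, values as JSON. play_rows: Moves the arm, as the interface text tells. Its arguments: {"type":"object","properties":{"series":{"type":"array"}},"required":["series"]}

```bash
mkdir -p pics
cat > h.py <<'E'
from bench import *
import numpy as np, cv2
from scipy.spatial.transform import Rotation as Ro
def snap(n):
    s=get_state(); im,d=grab_frame(n); np.savez(f'pics/{n}.npz',im=im,d=d,p=s['position'],e=s['eef_rot']); return im,d
def pts(n,uv):
    z=np.load(f'pics/{n}.npz'); c=camera_model(n); d=z['d']
    K=np.array([[c['fx'],0,c['cx']],[0,c['fy'],c['cy']],[0,0,1.]])
    uv=np.array(uv,float); q=cv2.undistortPoints(uv[:,None],K,np.array(c['D']))[:,0]
    dd=d[uv[:,1].round().astype(int),uv[:,0].round().astype(int)]
    P=np.c_[q*dd[:,None],dd]
    if 'R' in c: return (P-np.array(c['t']))@np.array(c['R'])
    T=np.array(c['tool_from_camera']); P=P@T[:3,:3].T+T[:3,3]
    return P@Ro.from_euler('xyz',z['e']).as_matrix().T+z['p']
E
python3 - <<'E'
from h import *
s=get_state(); print(s)
a,_=snap('scene'); b,_=snap('top')
cv2.imwrite('pics/a.png',cv2.resize(a,(800,600))); cv2.imwrite('pics/b.png',cv2.resize(b,(800,600)))
E
```

```text
{'t': 0.0, 'joint_pos': array([ 1.47469298e+00,  4.08001810e-02,  8.37720575e-02, -4.46982077e-04,
       -1.61549903e+00, -3.33713482e-01]), 'joint_velocities': array([ 0.00044607, -0.00043705, -0.00068971, -0.00082191, -0.00054342,
        0.00086192]), 'tau': array([ 1.95257438e-03, -3.68202925e+01,  3.47420311e+01,  6.93208873e+00,
       -5.31719692e-03,  4.40660457e-06]), 'position': array([0.24982332, 0.54519304, 0.25526736]), 'eef_rot': array([ 3.13981105e+00, -1.45002500e-04, -4.29797108e-01]), 'wrist_force': array([ 0.4273146 , -0.10086054,  0.17060782]), 'torque': array([-0.03465904,  0.00639059,  0.01629151]), 'grasp_force': 0.0, 'grip_width': 0.9972344390508221}
```

View pics/a.png

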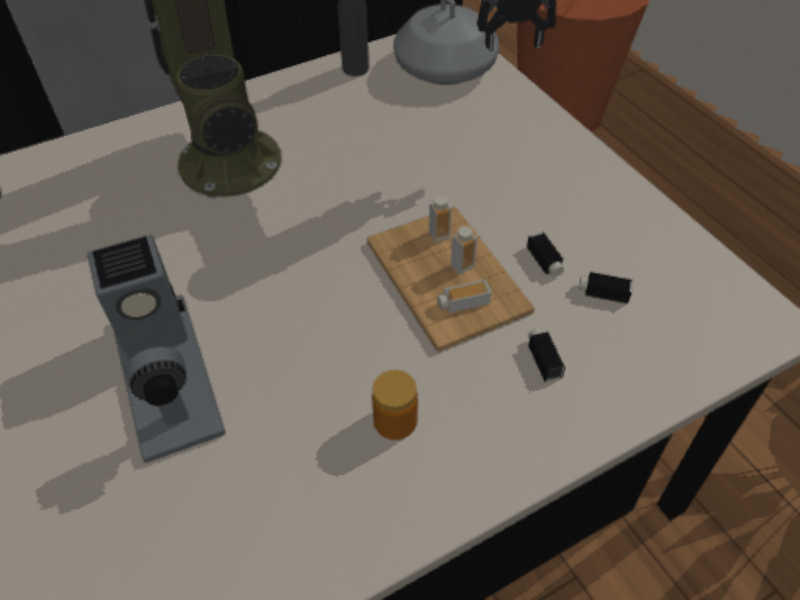

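View pics/b.png

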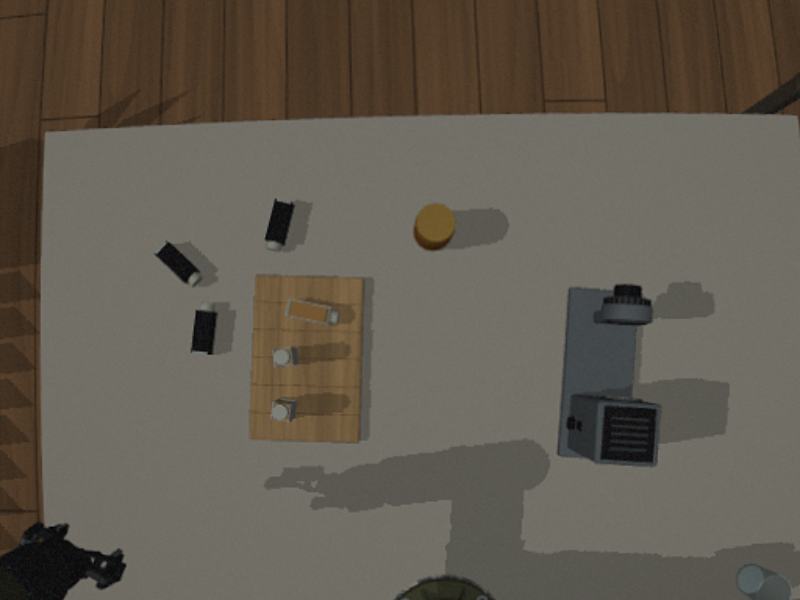

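The scene view shows the tipped cell at about (467,297) on the board, with the polariscope at left and the jar at (395,405). In the top view, the board corners are about (255,275), (364,278), (250,439) and (360,442). The cell lies from (287,310) to a cap at (335,317), neighbours are at (284,357) and (284,411), and the polariscope base spans (558-640, 288-460).

Run:
```python
from h import *
np.set_printoptions(precision=4,suppress=True)
k=.64
def g(l): print(pts('top',np.array(l)*k))
print('board');g([(258,279),(360,282),(254,435),(356,438)])
print('cell, nb');g([(290,309),(310,312),(324,314),(334,318),(284,357),(284,411)])
print('jar');g([(434,222)])
print('pol base');g([(573,292),(566,450),(632,335),(630,385),(600,340)])
print('lamp top');g([(602,403),(655,405),(602,458),(653,461)]);print('head');g([(610,308),(645,308)])
z=np.load('pics/top.npz')['im']
a=z[170:285,155:240]; b=z[175:305,350:430]
a=cv2.resize(a,(400,541),interpolation=3);b=cv2.resize(b,(333,541),interpolation=3)
cv2.imwrite('pics/c.png',np.hstack([a,b]))
```

```text
board
[[0.6692 0.3211 0.0155]
 [0.6574 0.1339 0.0211]
 [0.3854 0.3341 0.016 ]
 [0.3761 0.1489 0.0205]]
cell, nb
[[0.61   0.2583 0.0501]
 [0.6039 0.2233 0.0459]
 [0.5993 0.1978 0.0524]
 [0.5919 0.1807 0.047 ]
 [0.5254 0.2619 0.1091]
 [0.435  0.2639 0.1101]]
jar
[[0.7482 0.0014 0.1056]]
pol base
[[ 0.6281 -0.2571  0.016 ]
 [ 0.3404 -0.231   0.0196]
 [ 0.5452 -0.3638  0.0189]
 [ 0.4538 -0.3542  0.0229]
 [ 0.5381 -0.3018  0.0217]]
lamp top
[[ 0.4374 -0.2478  0.1952]
 [ 0.4305 -0.3338  0.1964]
 [ 0.3519 -0.243   0.2005]
 [ 0.3416 -0.3283  0.1933]]
head
[[ 0.5881 -0.2755  0.1711]
 [ 0.5852 -0.3266  0.1917]]
```

View pics/c.png

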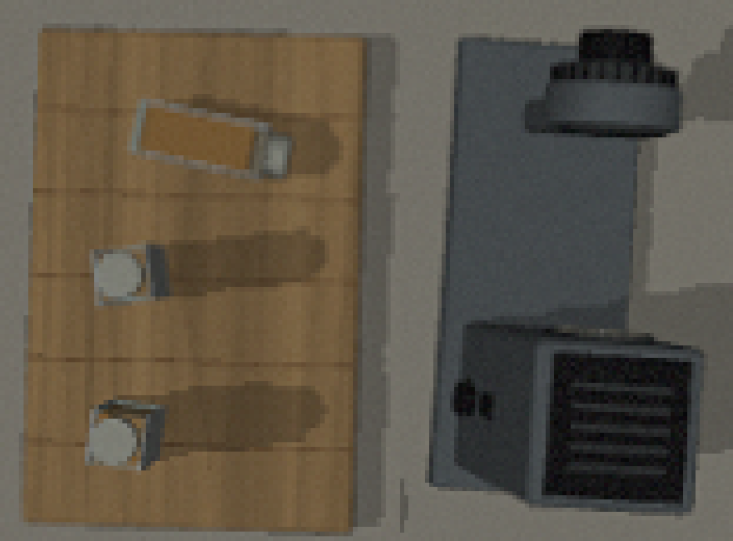

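```bash
cat >> h.py <<'E'
def cloud(n):
    v,u=np.mgrid[0:384,0:512]; P=pts(n,np.c_[u.ravel(),v.ravel()]); return P
def rect(P,x0,x1,y0,y1,z0,z1):
    m=(P[:,0]>x0)&(P[:,0]<x1)&(P[:,1]>y0)&(P[:,1]<y1)&(P[:,2]>z0)&(P[:,2]<z1)
    Q=P[m]; (c,s,a)=cv2.minAreaRect((Q[:,:2]*1000).astype(np.float32)); return m.sum(),np.round(c,1),np.round(s,1),round(a,2),np.median(Q[:,2]).round(4)
E
python3 - <<'E'
from h import *
P=cloud('top')
for n,b in dict(board=(.35,.71,.1,.37,.010,.027),boardonly=(.35,.71,.1,.37,.012,.07),cell=(.55,.66,.15,.3,.038,.075),b=(.49,.56,.2,.3,.098,.13),c=(.39,.47,.2,.3,.098,.13),base=(.3,.68,-.42,-.2,.010,.03),lamp=(.3,.5,-.42,-.2,.185,.22),head=(.53,.7,-.42,-.2,.1,.22),jar=(.68,.8,-.06,.06,.09,.13)).items(): print(n,rect(P,*b))
print('fl',np.median(P[(abs(P[:,0]-.5)<.05)&(abs(P[:,1])<.05)][:,2]))
E
```

```text
board (np.int64(6687), array([522.3, 220.7]), array([232.8, 302.1]), 86.26, np.float64(0.0184))
boardonly (np.int64(7103), array([523.3, 235.6]), array([202.2, 301.9]), 86.55, np.float64(0.0186))
cell (np.int64(377), array([605.2, 219.3]), array([92.6, 32.2]), 76.46, np.float64(0.0504))
b (np.int64(96), array([527.3, 265.9]), array([30.6, 27.2]), 8.58, np.float64(0.1101))
c (np.int64(100), array([435. , 273.6]), array([30.1, 31. ]), 69.94, np.float64(0.1099))
base (np.int64(2798), array([ 479.1, -294.8]), array([138.6, 309.7]), 85.92, np.float64(0.0204))
lamp (np.int64(1681), array([ 390.1, -286.2]), array([106.3, 104.2]), 82.44, np.float64(0.1985))
head (np.int64(680), array([ 594.5, -307.1]), array([79.9, 62.7]), 84.35, np.float64(0.1799))
jar (np.int64(479), array([7.484e+02, 3.000e-01]), array([65. , 62.7]), 89.01, np.float64(0.1008))
fl 0.00031792149465730723
```

```bash
cat >> h.py <<'E'
def plan(pos,M,n,start=None):
    """per-row shift/turn (mm, rad) from present (or given (p,R)) pose to TCP pos, rotation M in n equal rows"""
    s=get_state(); p0,R0=start or (s['position'],Ro.from_euler('xyz',s['eef_rot']).as_matrix())
    r=Ro.from_matrix(R0.T@M).as_rotvec()/n; R=Ro.from_rotvec(r).as_matrix()
    S=sum(np.linalg.matrix_power(R,k) for k in range(n))
    d=np.linalg.solve(S,R0.T@(np.array(pos)-p0))
    print(n,'rows shift m',d.round(4),'turn',r.round(4),'|mm|',round(1e3*np.linalg.norm(d),1),'deg',round(np.degrees(np.linalg.norm(r)),2))
    return np.array(pos),M
def down(yaw,tilt=0):  # tool down at yaw, then tilted about its own y by tilt
    return Ro.from_euler('xyz',[np.pi,0,yaw]).as_matrix()@Ro.from_euler('y',tilt).as_matrix()
E
python3 - <<'E'
from h import *
print(camera_model('wrist')['tool_from_camera'])
plan([.60,.25,.26],down(-np.pi/2-.06),9)
E
```

```text
[[ 5.51857248e-04 -9.58538989e-01 -2.84960879e-01  7.30347381e-02]
 [ 9.99999757e-01  6.50461715e-04 -2.51388195e-04 -1.19158903e-04]
 [ 4.26321528e-04 -2.84960671e-01  9.58539115e-01 -1.17605726e-01]
 [ 0.00000000e+00  0.00000000e+00  0.00000000e+00  1.00000000e+00]]
9 rows shift m [ 0.0522 -0.0141 -0.0005] turn [ 1.000e-04 -1.000e-04  1.334e-01] |mm| 54.0 deg 7.65
```

Call:
play_rows(series=[[[0.052, -0.014, -0.0005], [0, 0, 0.1334], 1], [[0.052, -0.014, -0.0005], [0, 0, 0.1334], 1], [[0.052, -0.014, -0.0005], [0, 0, 0.1334], 1], [[0.052, -0.014, -0.0005], [0, 0, 0.1334], 1], [[0.052, -0.014, -0.0005], [0, 0, 0.1334], 1], [[0.052, -0.014, -0.0005], [0, 0, 0.1334], 1], [[0.052, -0.014, -0.0005], [0, 0, 0.1334], 1], [[0.052, -0.014, -0.0005], [0, 0, 0.1334], 1], [[0.052, -0.014, -0.0005], [0, 0, 0.1334], 1], [[0, 0, 0], [0, 0, 0], 1]])

```text
t: 1.35
position: [0.6, 0.2478, 0.2607]
eef_rot: [3.141, -0.001, -1.636]
wrist_force: [-0.5, 0.6, 0.3]
grip_width: 1.004
grasp_force: 0.0
```

Run:
```python
from h import *
s=get_state();print(s['t'],s['position'],s['eef_rot'],s['joint_pos'])
a,_=snap('wrist'); cv2.imwrite('pics/w1.png',a)
P=cloud('wrist')
print('cell',rect(P,.56,.66,.15,.3,.042,.06));print('b',rect(P,.49,.565,.2,.32,.098,.13))
print('body',rect(P[P@np.array([.234,.972,0])>(.6052*.234+.2193*.972-.02)],.56,.66,.15,.3,.042,.06))
# place pose upright tilt +45, grasp pt at cell (x=8,z=50)
yb=-.06; y=np.array([-np.sin(yb),np.cos(yb),0]); gp=np.array([.615,.260,.018+.05])+.008*y
M=down(-np.pi/2+yb,np.pi/4); tcp=gp-.006*M[:,2]; print(tcp,M[:,2])
plan(tcp+[0,0,.05],M,9)
```

```text
1.35 [0.60004459 0.24781896 0.26066857] [ 3.14139072e+00 -7.77460731e-04 -1.63608414e+00] [ 6.99383484e-01  1.72438194e-01  2.35077026e-01  4.22070992e-04
 -1.63411911e+00 -7.64644815e-01]
cell (np.int64(2579), array([602.2, 220.5]), array([91.7, 32.1]), 76.41, np.float64(0.0496))
b (np.int64(784), array([525.7, 266.8]), array([26.5, 26.3]), 87.73, np.float64(0.1097))
body (np.int64(1941), array([605.2, 232.8]), array([66.3, 32.1]), 76.41, np.float64(0.0497))
[0.61573412 0.27222061 0.07224264] [-0.04240096 -0.70583437 -0.70710678]
9 rows shift m [-0.0079 -0.0017  0.0139] turn [ 0.0001  0.0872 -0.0002] |mm| 16.1 deg 5.0
```

View pics/w1.png

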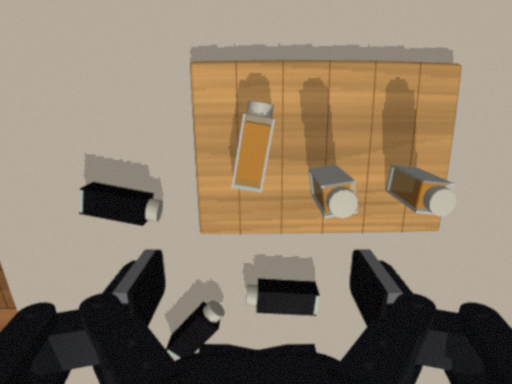

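The wrist view shows the cell lying with its cap at (260,109) and its foot at (248,188), its honey window facing up. The neighbours stand at (342,203) and (439,202). Next I test whether the arm reaches the tilted placing pose, above the scene.

Call:
play_rows(series=[[[-0.008, -0.0017, 0.014], [0, 0.0872, 0], 1], [[-0.008, -0.0017, 0.014], [0, 0.0872, 0], 1], [[-0.008, -0.0017, 0.014], [0, 0.0872, 0], 1], [[-0.008, -0.0017, 0.014], [0, 0.0872, 0], 1], [[-0.008, -0.0017, 0.014], [0, 0.0872, 0], 1], [[-0.008, -0.0017, 0.014], [0, 0.0872, 0], 1], [[-0.008, -0.0017, 0.014], [0, 0.0872, 0], 1], [[-0.008, -0.0017, 0.014], [0, 0.0872, 0], 1], [[-0.008, -0.0017, 0.014], [0, 0.0872, 0], 1], [[0, 0, 0], [0, 0, 0], 1]])

```text
t: 2.65
position: [0.6141, 0.275, 0.1168]
eef_rot: [3.134, -0.79, -1.622]
wrist_force: [-0.1, -0.5, -0.3]
grip_width: 1.002
grasp_force: 0.0
```

Run:
```python
from h import *
s=get_state();R=Ro.from_euler('xyz',s['eef_rot']).as_matrix();print(s['position'],s['joint_pos'].round(3),s['joint_velocities'].round(3),R[:,2])
# grasp pose: wrist-camera estimate of lying cell
c=np.array([.0022,0,0])*0
f=np.radians(76.41); d=-np.array([np.cos(f),np.sin(f),0])   # foot->cap
ctr=np.array([.6035,.2203,0]); foot=ctr-.046*d; print('foot',foot)
gp=foot+.048*d; gp[2]=.018+.024
M=down(-(np.pi-f),-np.pi/4); print('tool y',M[:,1],'z',M[:,2])
tcp=gp-.006*M[:,2]; print(tcp)
a=plan(tcp-.09*M[:,2],M,10); plan(tcp,M,3,a)
```

```text
[0.61409202 0.27497493 0.1168437 ] [ 0.898  0.652  0.269  0.437 -1.852 -0.977] [-0.017 -0.066  0.039  0.005  0.004  0.006] [-0.0446553  -0.70898846 -0.70380485]
foot [0.61430873 0.26501209 0.        ]
tool y [-9.72002026e-01  2.34972470e-01  1.22464680e-16] z [ 0.16615063  0.68730922 -0.70710678]
[0.60203315 0.21423214 0.04624264]
10 rows shift m [0.0138 0.0011 0.0019] turn [ 0.0006 -0.1571  0.02  ] |mm| 14.0 deg 9.08
3 rows shift m [0.   0.   0.03] turn [0. 0. 0.] |mm| 30.0 deg 0.0
```

Call:
play_rows(series=[[[0.0138, 0.0011, 0.0019], [0.0006, -0.1571, 0.02], 1], [[0.0138, 0.0011, 0.0019], [0.0006, -0.1571, 0.02], 1], [[0.0138, 0.0011, 0.0019], [0.0006, -0.1571, 0.02], 1], [[0.0138, 0.0011, 0.0019], [0.0006, -0.1571, 0.02], 1], [[0.0138, 0.0011, 0.0019], [0.0006, -0.1571, 0.02], 1], [[0.0138, 0.0011, 0.0019], [0.0006, -0.1571, 0.02], 1], [[0.0138, 0.0011, 0.0019], [0.0006, -0.1571, 0.02], 1], [[0.0138, 0.0011, 0.0019], [0.0006, -0.1571, 0.02], 1], [[0.0138, 0.0011, 0.0019], [0.0006, -0.1571, 0.02], 1], [[0.0138, 0.0011, 0.0019], [0.0006, -0.1571, 0.02], 1]])

```text
t: 3.9
position: [0.5891, 0.1521, 0.1175]
eef_rot: [-3.124, 0.799, -1.798]
wrist_force: [-0.4, -0.5, -1.6]
grip_width: 0.999
grasp_force: 0.0
```

Call:
play_rows(series=[[[0, 0, 0], [0, 0, 0], 1], [[0, 0, 0], [0, 0, 0], 1]])

```text
t: 4.15
position: [0.5889, 0.1517, 0.1156]
eef_rot: [-3.13, 0.79, -1.802]
wrist_force: [-0.1, 0.0, 0.0]
grip_width: 0.996
grasp_force: 0.0
```

Run:
```python
from h import *
s=get_state();print(s['position'],s['joint_pos'].round(3))
a,_=snap('wrist'); P=cloud('wrist')
print('cell',rect(P,.56,.66,.15,.3,.044,.06))
f=np.radians(76.41); M=down(-(np.pi-f),-np.pi/4)
plan([.602,.2142,.0462],M,4)
```

```text
[0.58894722 0.15172133 0.11555473] [ 0.131 -0.022 -0.157 -0.784 -1.207 -0.163]
cell (np.int64(2779), array([601.9, 219.6]), array([93., 32.]), 76.46, np.float64(0.0496))
4 rows shift m [0.0012 0.0005 0.0234] turn [-0.0016  0.0012  0.0014] |mm| 23.4 deg 0.14
```

Call:
play_rows(series=[[[0.0012, 0.0008, 0.0234], [-0.0016, 0.0012, 0.0014], 1], [[0.0012, 0.0008, 0.0234], [-0.0016, 0.0012, 0.0014], 1], [[0.0012, 0.0008, 0.0234], [-0.0016, 0.0012, 0.0014], 1], [[0.0012, 0.0008, 0.0234], [-0.0016, 0.0012, 0.0014], 1], [[0, 0, 0], [0, 0, 0], 1], [[0, 0, 0], [0, 0, 0], 1]])

```text
t: 4.95
position: [0.6003, 0.2142, 0.0448]
eef_rot: [3.138, 0.786, -1.811]
wrist_force: [-0.9, 0.5, 0.7]
grip_width: 0.996
grasp_force: 0.0
```

Run:
```python
from h import *
s=get_state();print(s['position'])
f=np.radians(76.45); M=down(-(np.pi-f),-np.pi/4); 
plan([.6013,.2140,.0462],M,1)
a,_=snap('wrist'); cv2.imwrite('pics/w2.png',a)
```

```text
[0.60030812 0.21421757 0.04484224]
1 rows shift m [-0.001  -0.001  -0.0009] turn [ 0.0007  0.0007 -0.0026] |mm| 1.7 deg 0.16
```

View pics/w2.png

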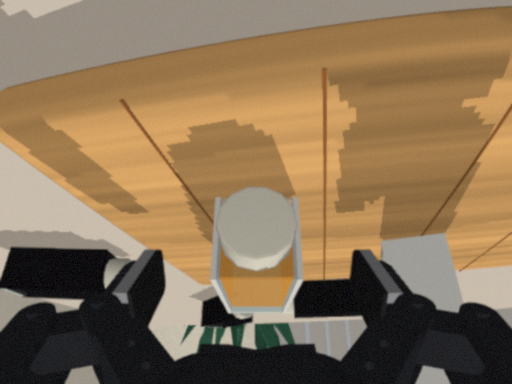

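The cell sits centred between the open fingers (cap at (257,225), fingers at 150 and 365). I close on the frosted faces.

Call:
play_rows(series=[[[-0.001, -0.001, -0.001], [0, 0, 0], 0.6], [[0, 0, 0], [0, 0, 0], 0.3], [[0, 0, 0], [0, 0, 0], 0], [[0, 0, 0], [0, 0, 0], 0], [[0, 0, 0], [0, 0, 0], 0], [[0, 0, 0], [0, 0, 0], 0], [[0, 0, 0], [0, 0, 0], 0], [[0, 0, 0], [0, 0, 0], 0]])

```text
t: 6.0
position: [0.6013, 0.2134, 0.0459]
eef_rot: [3.138, 0.786, -1.813]
wrist_force: [-1.3, -3.9, 4.0]
grip_width: 0.368
grasp_force: 60.6
```

Run:
```python
from h import *
s=get_state();print(s['position'],s['eef_rot'],s['grip_width'],s['grasp_force'],s['wrist_force'])
R=Ro.from_euler('xyz',s['eef_rot']).as_matrix()
# lift 50mm, in tool axes
print('lift tool',R.T@[0,0,.05])
# cell pose in tool: cell axis dir from tool tilt, assume axis horizontal, x up
f=np.radians(76.45); d=-np.array([np.cos(f),np.sin(f),0]); foot=np.array([.6022,.2200,.034])-.046*d
X=np.array([0,0,1.]);Z=d;Y=np.cross(Z,X); C=np.c_[X,Y,Z]
RC=R.T@C; pc=R.T@(foot-s['position']); np.savez('pics/grasp.npz',RC=RC,pc=pc); print(pc,foot)
# target: upright, cell x = board +y
yb=-.06; bx=np.array([np.cos(yb),np.sin(yb),0]); by=np.array([-np.sin(yb),np.cos(yb),0])
C1=np.c_[by,-bx,[0,0,1.]]; M=C1@RC.T
tgt=np.array([.615,.260,.018])-M@pc
print('target tcp',tgt,'tool z',M[:,2])
p0=(s['position']+[0,0,.05],R)
a=plan(tgt+[0,0,.03],M,10,p0); plan(tgt+[0,0,.003],M,2,a)
```

```text
[0.6013448  0.21336112 0.04589986] [ 3.13761193  0.7864     -1.81284014] 0.36772378698456093 60.572354793548584 [-1.2579012  -3.90710009  4.03911787]
lift tool [-0.03539074  0.0001406  -0.03531962]
[-0.0287687   0.00083455  0.04567591] [0.61297752 0.26471963 0.034     ]
target tcp [0.61643632 0.27183503 0.07065446] tool z [-0.04240916 -0.70511823 -0.70782042]
10 rows shift m [-0.0067 -0.0006  0.    ] turn [ 0.0006  0.1566 -0.0196] |mm| 6.7 deg 9.04
2 rows shift m [-0.0095  0.      0.0096] turn [0. 0. 0.] |mm| 13.5 deg 0.0
```

Call:
play_rows(series=[[[-0.012, 0, -0.012], [0, 0, 0], 0], [[-0.0117, 0, -0.0117], [0, 0, 0], 0], [[-0.0117, 0, -0.0117], [0, 0, 0], 0], [[0, 0, 0], [0, 0, 0], 0]])

```text
t: 6.5
position: [0.602, 0.2138, 0.0982]
eef_rot: [3.141, 0.788, -1.81]
wrist_force: [-0.0, 0.5, -2.3]
grip_width: 0.363
grasp_force: 59.9
```

Call:
play_rows(series=[[[-0.0067, -0.0006, 0], [0.0006, 0.1566, -0.0196], 0], [[-0.0067, -0.0006, 0], [0.0006, 0.1566, -0.0196], 0], [[-0.0067, -0.0006, 0], [0.0006, 0.1566, -0.0196], 0], [[-0.0067, -0.0006, 0], [0.0006, 0.1566, -0.0196], 0], [[-0.0067, -0.0006, 0], [0.0006, 0.1566, -0.0196], 0], [[-0.0067, -0.0006, 0], [0.0006, 0.1566, -0.0196], 0], [[-0.0067, -0.0006, 0], [0.0006, 0.1566, -0.0196], 0], [[-0.0067, -0.0006, 0], [0.0006, 0.1566, -0.0196], 0], [[-0.0067, -0.0006, 0], [0.0006, 0.1566, -0.0196], 0], [[-0.0067, -0.0006, 0], [0.0006, 0.1566, -0.0196], 0]])

```text
t: 7.75
position: [0.6165, 0.2728, 0.1]
eef_rot: [-3.14, -0.788, -1.634]
wrist_force: [0.7, -0.1, -1.0]
grip_width: 0.366
grasp_force: 59.7
```

Call:
play_rows(series=[[[0, 0, 0], [0, 0, 0], 0], [[0, 0, 0], [0, 0, 0], 0], [[0, 0, 0], [0, 0, 0], 0]])

```text
t: 8.12
position: [0.6172, 0.2717, 0.1027]
eef_rot: [-3.135, -0.78, -1.639]
wrist_force: [0.3, -0.1, -2.0]
grip_width: 0.364
grasp_force: 59.8
```

Run:
```python
from h import *
np.set_printoptions(precision=4,suppress=True)
s=get_state();print(s['position'],s['grip_width'],s['grasp_force'],s['wrist_force'])
R=Ro.from_euler('xyz',s['eef_rot']).as_matrix(); g=np.load('pics/grasp.npz')
C=R@g['RC'];foot=s['position']+R@g['pc'];print('foot',foot);print(C)
yb=-.06; bx=np.array([np.cos(yb),np.sin(yb),0]); by=np.array([-np.sin(yb),np.cos(yb),0])
M=np.c_[by,-bx,[0,0,1.]]@g['RC'].T
tgt=np.array([.615,.260,.018])-M@g['pc']
plan(tgt+[0,0,.003],M,3)
a,_=snap('scene'); b,_=snap('top')
P=cloud('top');print('cap',rect(P,.58,.66,.22,.31,.12,.16));
P=cloud('scene');print('cap',rect(P,.58,.66,.22,.29,.13,.16))
cv2.imwrite('pics/s2.png',cv2.resize(a[110:240,220:360],(700,650)[:2],interpolation=3)[:600])
```

```text
[0.6172 0.2717 0.1027] 0.36429503271916247 59.83250319957733 [ 0.257  -0.0631 -1.9537]
foot [0.6159 0.2601 0.05  ]
[[ 0.0606 -0.9982 -0.002 ]
 [ 0.9981  0.0606 -0.0046]
 [ 0.0047 -0.0017  1.    ]]
3 rows shift m [-0.0068  0.0003  0.0068] turn [-0.0002  0.0016 -0.0006] |mm| 9.7 deg 0.1
cap (np.int64(419), array([620.6, 276.1]), array([66.3, 78.2]), 89.24, np.float64(0.138))
cap (np.int64(155), array([620.6, 267.6]), array([43.9, 78.6]), 89.93, np.float64(0.1392))
```

View pics/s2.png

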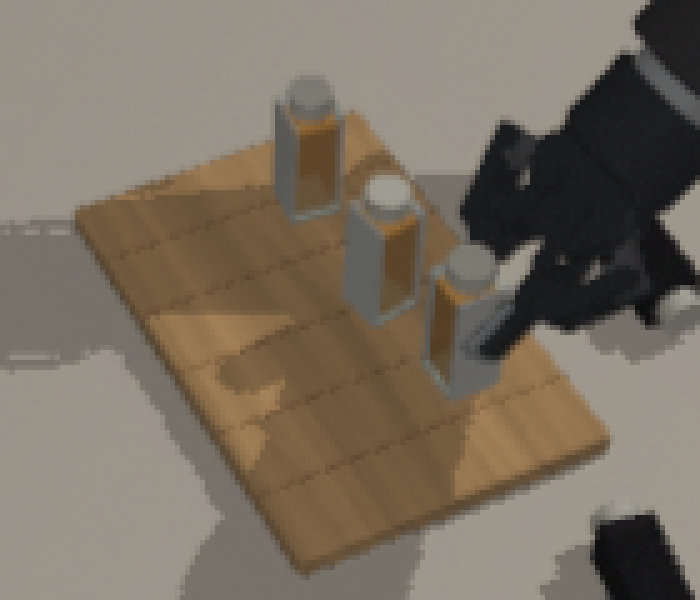

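The cell is upright in the grip, the cap at about (470,262) in the crop, with the frosted face between the fingers. Now I lower it.

Call:
play_rows(series=[[[-0.0068, 0.0003, 0.0068], [0, 0.0016, 0], 0], [[-0.0068, 0.0003, 0.0068], [0, 0.0016, 0], 0], [[-0.0068, 0.0003, 0.0068], [0, 0.0016, 0], 0], [[0, 0, 0], [0, 0, 0], 0], [[0, 0, 0], [0, 0, 0], 0]])

```text
t: 8.85
position: [0.6157, 0.2717, 0.0717]
eef_rot: [-3.139, -0.79, -1.635]
wrist_force: [-0.7, -1.4, 1.1]
grip_width: 0.367
grasp_force: 60.0
```

Call:
play_rows(series=[[[-0.0007, 0, 0.0007], [0, 0, 0], 0], [[0, 0, 0], [0, 0, 0], 0], [[0, 0, 0], [0, 0, 0], 0]])

```text
t: 9.22
position: [0.6157, 0.2717, 0.0718]
eef_rot: [-3.139, -0.79, -1.636]
wrist_force: [-3.0, -2.1, 5.3]
grip_width: 0.365
grasp_force: 60.4
```

Call:
play_rows(series=[[[-0.0007, 0, 0.0007], [0, 0, 0], 0], [[0, 0, 0], [0, 0, 0], 0], [[0, 0, 0], [0, 0, 0], 0]])

```text
t: 9.6
position: [0.6157, 0.2717, 0.0717]
eef_rot: [-3.138, -0.79, -1.637]
wrist_force: [-4.4, -1.7, 8.2]
grip_width: 0.368
grasp_force: 60.6
```

Call:
play_rows(series=[[[0, 0, 0], [0, 0, 0], 0.5], [[0, 0, 0], [0, 0, 0], 0.8], [[0, 0, 0], [0, 0, 0], 1], [[0, 0, 0], [0, 0, 0], 1], [[0, 0, 0], [0, 0, 0], 1], [[0, 0, 0], [0, 0, 0], 1]])

```text
t: 10.35
position: [0.6158, 0.272, 0.0697]
eef_rot: [-3.139, -0.789, -1.635]
wrist_force: [-0.5, 0.1, -0.3]
grip_width: 1.002
grasp_force: 0.0
```

Call:
play_rows(series=[[[0, 0, -0.02], [0, 0, 0], 1], [[0, 0, -0.03], [0, 0, 0], 1], [[0, 0, -0.04], [0, 0, 0], 1], [[0, 0, -0.04], [0, 0, 0], 1], [[0, 0, 0], [0, 0, 0], 1], [[0, 0, 0], [0, 0, 0], 1]])

```text
t: 11.1
position: [0.6212, 0.3637, 0.1602]
eef_rot: [-3.14, -0.789, -1.634]
wrist_force: [0.1, -0.3, -1.2]
grip_width: 0.996
grasp_force: 0.0
```

Run:
```python
from h import *
s=get_state();print(s['t'],s['position'],s['eef_rot'])
b,_=snap('top');a,_=snap('wrist')
for n in('top','wrist'):
  P=cloud(n);print(n,'cap',rect(P,.58,.66,.22,.30,.1,.118),'shoulder',rect(P,.58,.66,.22,.30,.09,.118),rect(P,.58,.66,.22,.30,.03,.118))
cv2.imwrite('pics/w3.png',np.hstack([a,cv2.resize(b[165:285,150:250],(284,384)[:2])]))
M=down(-np.pi/2-.06,0)
plan([.60,.32,.28],M,6); plan([.615,.260,.26],M,8)
```

```text
11.1 [0.62121594 0.36372936 0.16019766] [-3.14045424 -0.78931971 -1.63430377]
top cap (np.int64(85), array([619.6, 257.6]), array([27.9, 25.6]), 1.69, np.float64(0.1107)) shoulder (np.int64(150), array([618.6, 258.7]), array([32.9, 29.7]), 88.18, np.float64(0.1074)) (np.int64(198), array([617.7, 258.9]), array([33. , 31.8]), 87.27, np.float64(0.0975))
wrist cap (np.int64(1130), array([615.5, 260.7]), array([26.2, 26.2]), 4.78, np.float64(0.1098)) shoulder (np.int64(1870), array([615.2, 260. ]), array([32.9, 32.1]), 86.59, np.float64(0.1071)) (np.int64(3191), array([615.2, 260. ]), array([32.9, 32.1]), 86.59, np.float64(0.0956))
6 rows shift m [ 0.0159  0.0031 -0.015 ] turn [ 1.000e-04 -1.317e-01 -5.000e-04] |mm| 22.1 deg 7.55
8 rows shift m [ 0.0175 -0.     -0.0059] turn [ 0.0001 -0.0988 -0.0004] |mm| 18.4 deg 5.66
```

View pics/w3.png

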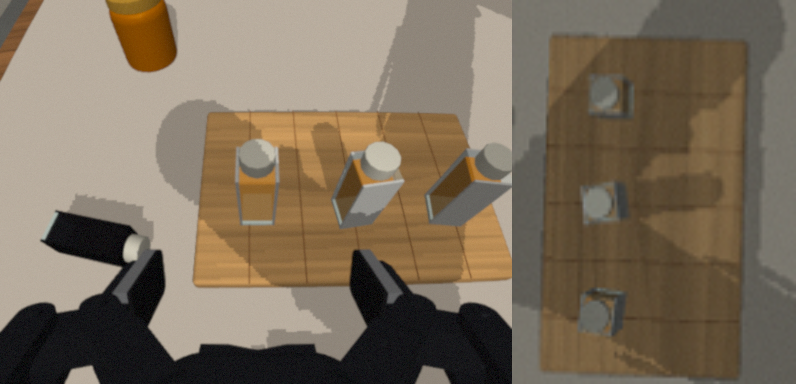

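The cell stands square in the row, at (257,180) in the wrist view, in line with its neighbours. I go above it with the tool vertical.

Call:
play_rows(series=[[[0.0175, 0, -0.0059], [0, -0.0988, -0.0004], 1], [[0.0175, 0, -0.0059], [0, -0.0988, -0.0004], 1], [[0.0175, 0, -0.0059], [0, -0.0988, -0.0004], 1], [[0.0175, 0, -0.0059], [0, -0.0988, -0.0004], 1], [[0.0175, 0, -0.0059], [0, -0.0988, -0.0004], 1], [[0.0175, 0, -0.0059], [0, -0.0988, -0.0004], 1], [[0.0175, 0, -0.0059], [0, -0.0988, -0.0004], 1], [[0.0175, 0, -0.0059], [0, -0.0988, -0.0004], 1], [[0, 0, 0], [0, 0, 0], 1], [[0, 0, 0], [0, 0, 0], 1]])

```text
t: 12.45
position: [0.6146, 0.2601, 0.2606]
eef_rot: [3.141, 0.0, -1.631]
wrist_force: [-0.1, 0.3, -0.8]
grip_width: 1.001
grasp_force: 0.0
```

Run:
```python
from h import *
s=get_state();print(s['position'],s['eef_rot'])
a,_=snap('wrist');P=cloud('wrist');print('cap',rect(P,.58,.66,.22,.30,.1,.118),'body',rect(P,.58,.66,.22,.30,.03,.118))
# grasp pt 58 above foot -> TCP z=.018+.058+.006
plan([.6152,.260,.082],down(-np.pi/2-.0595),4)
```

```text
[0.61462358 0.26008131 0.2605809 ] [ 3.14133681e+00  4.66538863e-04 -1.63118333e+00]
cap (np.int64(751), array([615. , 259.2]), array([26.4, 25.9]), 52.17, np.float64(0.1099)) body (np.int64(1566), array([615.1, 259.7]), array([32.5, 32. ]), 86.49, np.float64(0.0972))
4 rows shift m [ 0.0002 -0.0002  0.0445] turn [ 0.0003 -0.     -0.    ] |mm| 44.5 deg 0.01
```

Call:
play_rows(series=[[[0, 0, 0.0445], [0, 0, 0], 1], [[0, 0, 0.0445], [0, 0, 0], 1], [[0, 0, 0.0445], [0, 0, 0], 1], [[0.0005, 0, 0.0445], [0, 0, 0], 1], [[0, 0, 0], [0, 0, 0], 0.6], [[0, 0, 0], [0, 0, 0], 0.45], [[0, 0, 0], [0, 0, 0], 0.4], [[0, 0, 0], [0, 0, 0], 0], [[0, 0, 0], [0, 0, 0], 0], [[0, 0, 0], [0, 0, 0], 0]])

```text
t: 13.75
position: [0.616, 0.2612, 0.0861]
eef_rot: [-3.137, 0.004, -1.63]
wrist_force: [-1.3, 1.2, 5.7]
grip_width: 0.367
grasp_force: 60.0
```

Call:
play_rows(series=[[[0, 0, 0], [0, 0, 0], 0], [[0, 0, 0], [0, 0, 0], 0], [[0, 0, 0], [0, 0, 0], 0]])

```text
t: 14.12
position: [0.616, 0.2612, 0.0861]
eef_rot: [-3.137, 0.004, -1.63]
wrist_force: [-1.5, 1.6, 4.4]
grip_width: 0.37
grasp_force: 60.0
```

Call:
play_rows(series=[[[0, 0, -0.01], [0, 0, 0], 0], [[0, 0, -0.03], [0, 0, 0], 0], [[0, 0, -0.06], [0, 0, 0], 0], [[0, 0, -0.06], [0, 0, 0], 0], [[0, 0, -0.06], [0, 0, 0], 0], [[0, 0, 0], [0, 0, 0], 0], [[0, 0, 0], [0, 0, 0], 0]])

```text
t: 15.0
position: [0.6145, 0.2602, 0.3026]
eef_rot: [3.141, 0.002, -1.63]
wrist_force: [0.5, 1.3, -2.0]
grip_width: 0.365
grasp_force: 60.1
```

Run:
```python
from h import *
np.set_printoptions(precision=4,suppress=True)
s=get_state();print(s['position'],s['eef_rot'],s['joint_pos'],s['grip_width'],s['wrist_force'])
a,_=snap('wrist');P=cloud('wrist');p=s['position']
# cap relative to tcp
for z0,z1 in((.0,.03),(-.02,.03)): print(rect(P,p[0]-.03,p[0]+.03,p[1]-.05,p[1]+.03,p[2]+z0,p[2]+z1))
plan([.502,-.295,.32],down(-np.pi-.07),20)
```

```text
[0.6145 0.2602 0.3026] [ 3.141   0.0019 -1.6304] [ 0.6985  0.2329  0.3817 -0.0018 -1.7187 -0.7584] 0.3649241332114975 [ 0.4736  1.2758 -1.97  ]
(np.int64(10720), array([614.9, 258.6]), array([33.3, 59.9]), 87.0, np.float64(0.3225))
(np.int64(12973), array([614.9, 258.6]), array([33.4, 59.9]), 87.0, np.float64(0.3164))
20 rows shift m [ 0.0258 -0.0181 -0.001 ] turn [ 0.0001 -0.0001  0.0791] |mm| 31.5 deg 4.53
```

Call:
play_rows(series=[[[0.02, 0.003, -0.0014], [0, 0, 0], 0], [[0.04, 0.006, -0.0014], [0, 0, 0], 0], [[0.05, 0.007, -0.0014], [0, 0, 0], 0], [[0.05, 0.007, -0.0014], [0, 0, 0], 0], [[0.05, 0.007, -0.0014], [0, 0, 0], 0], [[0.05, 0.007, -0.0014], [0, 0, 0], 0], [[0.05, 0.007, -0.0014], [0, 0, 0], 0], [[0.05, 0.007, -0.0014], [0, 0, 0], 0], [[0.05, 0.007, -0.0014], [0, 0, 0], 0], [[0.05, 0.007, -0.0014], [0, 0, 0], 0]])

```text
t: 16.3
position: [0.521, -0.1973, 0.3156]
eef_rot: [3.141, 0.002, -1.631]
wrist_force: [-0.1, 0.4, -1.5]
grip_width: 0.368
grasp_force: 60.0
```

Call:
play_rows(series=[[[0.05, 0.007, -0.0014], [0, 0, 0], 0], [[0.03, 0.006, -0.0014], [0, 0, 0], 0], [[0.0206, 0.003, -0.0014], [0, 0, 0], 0], [[0, 0, 0], [0, 0, 0.15], 0], [[0, 0, 0], [0, 0, 0.15], 0], [[0, 0, 0], [0, 0, 0.15], 0], [[0, 0, 0], [0, 0, 0.15], 0], [[0, 0, 0], [0, 0, 0.15], 0], [[0, 0, 0], [0, 0, 0.15], 0], [[0, 0, 0], [0, 0, 0.15], 0]])

```text
t: 17.55
position: [0.4995, -0.295, 0.3194]
eef_rot: [3.139, -0.0, -2.686]
wrist_force: [0.5, -0.0, -2.2]
grip_width: 0.367
grasp_force: 60.0
```

Call:
play_rows(series=[[[0, 0, 0], [0, 0, 0.15], 0], [[0, 0, 0], [0, 0, 0.15], 0], [[0, 0, 0], [0, 0, 0.15], 0], [[0, 0, 0], [0, 0, 0.08], 0], [[0, 0, 0], [0, 0, 0], 0], [[0, 0, 0], [0, 0, 0], 0]])

```text
t: 18.3
position: [0.5001, -0.2949, 0.32]
eef_rot: [3.14, -0.0, 3.074]
wrist_force: [0.7, 0.5, -1.8]
grip_width: 0.369
grasp_force: 60.0
```

Run:
```python
from h import *
np.set_printoptions(precision=4,suppress=True)
s=get_state();print(s['t'],s['position'],s['eef_rot'],s['joint_pos'],s['grip_width'])
a,_=snap('wrist');P=cloud('wrist')
for n,b in dict(base=(.3,.7,-.42,-.2,.014,.03),lamp=(.3,.5,-.42,-.2,.19,.21),head=(.53,.7,-.42,-.2,.1,.21)).items(): print(n,rect(P,*b))
cv2.imwrite('pics/w4.png',a)
```

```text
18.3 [ 0.5001 -0.2949  0.32  ] [ 3.1398 -0.0001  3.0741] [-0.1886  0.0057  0.1667 -0.0018 -1.7321 -1.45  ] 0.3692935159652024
base (np.int64(8711), array([ 535.5, -304. ]), array([129.7, 185.6]), 83.76, np.float64(0.0199))
lamp (np.int64(16301), array([ 396.6, -288.7]), array([105.4,  81.3]), 84.05, np.float64(0.1988))
head (np.int64(3), array([ 563.1, -339.2]), array([0.6, 1.9]), 2.25, np.float64(0.1262))
```

View pics/w4.png

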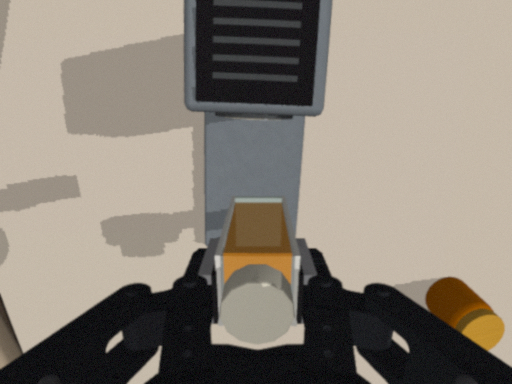

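The wrist view shows the cell held at (258,270), with the lamp house edge at row 112 and the base running from columns 205 to 303. I refine the gap's position from the lamp and head faces.

Run:
```python
from h import *
np.set_printoptions(precision=4,suppress=True)
snap('scene');snap('top')
def face(n,x0,x1,y0,y1,z0,z1):
    P=cloud(n);P=P[np.all((P>[x0,y0,z0])&(P<[x1,y1,z1]),1)]
    if len(P)<15: return print(n,len(P))
    # robust line x=a+b*(y+.3)
    Q=P
    for _ in range(6):
        A=np.c_[np.ones(len(Q)),Q[:,1]+.3]; c=np.linalg.lstsq(A,Q[:,0],rcond=None)[0]; r=P[:,0]-np.c_[np.ones(len(P)),P[:,1]+.3]@c
        Q=P[abs(r)<.004]
    print(n,len(P),len(Q),'x at y=-.3:',c[0],'slope',c[1],'y range',Q[:,1].min(),Q[:,1].max(),'z',Q[:,2].min(),Q[:,2].max(), 'std',r[abs(r)<.004].std())
face('scene',.42,.455,-.37,-.25,.04,.19)
face('top',.53,.60,-.37,-.25,.11,.18)
for n in('scene','top'):
    P=cloud(n);print(n,'lamp',rect(P,.3,.5,-.42,-.2,.19,.215),'head',rect(P,.55,.68,-.42,-.2,.15,.215))
    Q=P[np.all((P>[.56,-.4,.14])&(P<[.68,-.2,.2]),1)]; print(np.percentile(Q[:,0],[1,5,10,25,50]),Q[:,1].min(),Q[:,1].max())
```

```text
scene 1493 1227 x at y=-.3: 0.435707787433602 slope 0.10952039153812881 y range -0.34454082757275284 -0.25008844860792273 z 0.040170135339100216 0.18975591593409305 std 0.0019520287864330098
top 0
scene lamp (np.int64(554), array([ 390.9, -288.9]), array([104.5,  99.5]), 85.21, np.float64(0.1977)) head (np.int64(977), array([ 595.6, -311.2]), array([82.8, 64.4]), 82.88, np.float64(0.1753))
[0.5665 0.571  0.5757 0.5866 0.6001] -0.3513928611213147 -0.2676083274608664
top lamp (np.int64(856), array([ 385.8, -306.3]), array([ 67.5, 100.3]), 81.97, np.float64(0.199)) head (np.int64(73), array([ 619.1, -312. ]), array([40.3, 12.3]), 80.45, np.float64(0.1706))
[0.6122 0.6128 0.6151 0.6176 0.6203] -0.33200500116155485 -0.2920394903260134
```

Run:
```python
from h import *
np.set_printoptions(precision=4,suppress=True)
s=get_state();p=s['position'];print(p,s['eef_rot'])
z=np.load('pics/wrist.npz')
R=Ro.from_euler('xyz',z['e']).as_matrix(); L=(cloud('wrist')-z['p'])@R
d=np.linalg.norm(L,axis=1)>.0
m=lambda a,b:L[(abs(L[:,0])<.05)&(abs(L[:,1])<.03)&(L[:,2]>a)&(L[:,2]<b)]
Q=m(-.03,-.018); im=cv2.minAreaRect((Q[abs(Q[:,1])<.02][:,:2]*1e3).astype(np.float32)); print('cap tool',im,np.median(Q[:,2]))
Q=m(.03,.07);print('face x vs z',len(Q)); 
Q=Q[abs(Q[:,0]-np.median(Q[:,0]))<.004]; print(np.median(Q,0), np.polyfit(Q[:,2],Q[:,0],1), np.polyfit(Q[:,1],Q[:,0],1),Q[:,1].min(),Q[:,1].max())
M=down(np.pi-.107)
t=np.array([.5016,-.3005,.111+.0681])-M@[.0015,0,0]; print(t)
a=plan(t+[0,0,.12],M,3); plan(t,M,6,a)
```

```text
[ 0.5004 -0.2948  0.3204] [3.1399 0.0005 3.0734]
cap tool ((1.3761167526245117, -1.3116321563720703), (27.149118423461914, 39.755558013916016), 7.416391372680664) -0.023785785009352703
face x vs z 1307
[0.017  0.0006 0.046 ] [0.0031 0.0169] [0.001 0.017] -0.015386851144157812 0.016863572995783064
[ 0.5031 -0.3007  0.1791]
3 rows shift m [-0.001  -0.0019  0.0071] turn [0.0006 0.0002 0.013 ] |mm| 7.4 deg 0.74
6 rows shift m [ 0.   -0.    0.02] turn [0. 0. 0.] |mm| 20.0 deg 0.0
```

Call:
play_rows(series=[[[-0.001, -0.0019, 0.0071], [0.0006, 0, 0.013], 0], [[-0.001, -0.0019, 0.0071], [0.0006, 0, 0.013], 0], [[-0.001, -0.0019, 0.0071], [0.0006, 0, 0.013], 0], [[0, 0, 0.02], [0, 0, 0], 0], [[0, 0, 0.02], [0, 0, 0], 0], [[0, 0, 0.02], [0, 0, 0], 0], [[0, 0, 0.02], [0, 0, 0], 0], [[0, 0, 0.02], [0, 0, 0], 0], [[0, 0, 0.02], [0, 0, 0], 0], [[0, 0, 0], [0, 0, 0], 0]])

```text
t: 19.7
position: [0.5024, -0.3003, 0.1768]
eef_rot: [3.141, -0.003, 3.034]
wrist_force: [0.9, -0.3, -1.4]
grip_width: 0.361
grasp_force: 60.0
```

Call:
play_rows(series=[[[0, 0, 0], [0, 0, 0], 0], [[0, 0, 0], [0, 0, 0], 0], [[0, 0, 0], [0, 0, 0], 0]])

```text
t: 20.08
position: [0.5035, -0.3008, 0.18]
eef_rot: [-3.141, 0.002, 3.034]
wrist_force: [0.3, 0.2, -2.1]
grip_width: 0.368
grasp_force: 60.0
```

Run:
```python
from h import *
np.set_printoptions(precision=4,suppress=True)
s=get_state();print(s['t'],s['position'],s['eef_rot'],s['grip_width'],s['wrist_force'])
R=Ro.from_euler('xyz',s['eef_rot']).as_matrix()
print('window est',s['position']+R@[.0012,.0005,.0681-.039])
M=down(np.pi-.107); plan(np.array([.5016,-.3005,.1791])-M@[.0012,.0005,0],M,1)
w,_=snap('wrist');P=cloud('wrist')
print('lamp',rect(P,.3,.48,-.42,-.2,.19,.21),'base',rect(P,.44,.7,-.42,-.2,.014,.03))
a,_=snap('scene');t,_=snap('top')
cv2.imwrite('pics/f.png',np.hstack([cv2.resize(a[140:300,40:160],(300,400)),cv2.resize(w,(500,400))]))
```

```text
20.075 [ 0.5035 -0.3008  0.18  ] [-3.1413  0.002   3.0337] 0.3676266400798812 [ 0.3261  0.2325 -2.1173]
window est [ 0.5024 -0.3002  0.1509]
1 rows shift m [ 0.0007 -0.0004  0.0009] turn [-0.0003  0.002  -0.0009] |mm| 1.2 deg 0.13
lamp (np.int64(38197), array([ 419.1, -291.3]), array([102.8,  36. ]), 83.58, np.float64(0.1987)) base (np.int64(13292), array([ 513.5, -301.5]), array([130.3, 124.8]), 83.85, np.float64(0.02))
```

View pics/f.png

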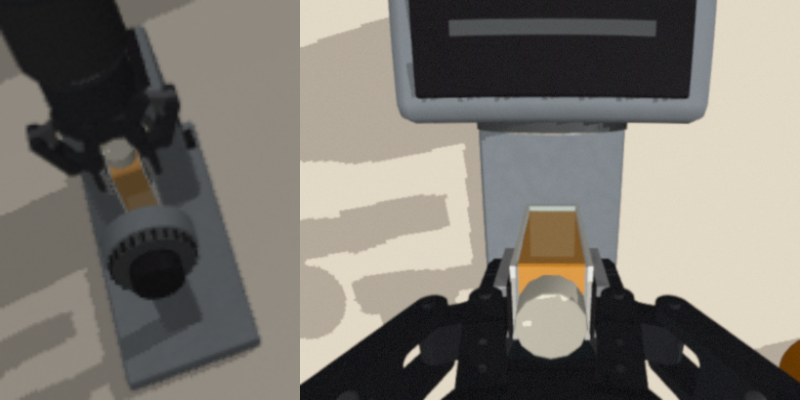

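The cell hangs upright in the gap, square between the lamp edge (row 122 of the right panel) and the head, touching nothing. I make a last millimetre trim and let it settle.

Call:
play_rows(series=[[[0.0007, -0.0004, 0.0009], [0, 0.002, 0], 0], [[0, 0, 0], [0, 0, 0], 0], [[0, 0, 0], [0, 0, 0], 0], [[0, 0, 0], [0, 0, 0], 0], [[0, 0, 0], [0, 0, 0], 0], [[0, 0, 0], [0, 0, 0], 0], [[0, 0, 0], [0, 0, 0], 0], [[0, 0, 0], [0, 0, 0], 0]])

```text
t: 21.22
position: [0.5024, -0.301, 0.1783]
eef_rot: [-3.141, -0.001, 3.034]
wrist_force: [0.5, -0.5, -3.3]
grip_width: 0.365
grasp_force: 60.0
```

Run:
```python
from h import *
s=get_state();print(s['position'],s['eef_rot'],abs(s['joint_velocities']).max(),s['grasp_force'])
print(sign_off())
```

```text
[ 0.50244889 -0.30096484  0.17834041] [-3.14149253e+00 -1.28506097e-03  3.03377007e+00] 0.001368180373132974 60.020461678504944
the job is handed in; nothing more can be done
None
```

I stood the tipped cell upright in its place in the row, lifted it again by its frosted faces, and handed the job in at about 21 s with the cell held upright and still in the polariscope gap, its window within about 1 mm of the light path by my estimate; the verdict wasn't shown.

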